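# Square a couverture block up to the cutting fence

## Task

With the fingertips alone, without picking anything up, push the heavy dark chocolate block round until one of its long sides lies flush along the white-faced fence and its end rests against the fence's end stop. Turn it nearly square to the fence before it gets there: a corner driven hard into the fence or the stop while the block is clearly askew would chip. Leave the caramel cups, the scoop and the jar where they stand.

Things in the scene. Friction and masses are not known exactly. Their poses are not given: they have to be found in the camera images.
- choc_block: Heavy cast block of dark chocolate, about 0.75 kg: 88 mm (x) by 120 mm (y, the long way) by 45 mm high, straight sides, 3 x 4 segments on top. Loose; slides under 3 to 8 N; pushing a corner 45 mm turns it some 30 degrees. Origin: centre of its underside; z up. Both long sides are alike, as are both ends. At first 25 to 60 degrees askew before the fence, its left end turned toward the robot.
- fence: Fixed squaring fence, 32 mm high: a white-faced rail 180 mm long and, at its right end, an end stop at right angles toward the robot. Origin: inner corner where the two faces meet, on the counter. x points square into the rail, away from the robot; y along the rail's face, away from the stop (leftward). Home for the block: its centre at x = -44, y = 60 mm here, its y axis along the fence's y.
- fence_rail (a point): Middle of the rail's white face, 16 mm up (fence frame x = 0, y = 90 mm; axes as the fence's). The face is the plane x = 0 from y = 0 to 180 mm; a metal foot lies behind it. Behind the rail's left end stands a wooden box with a tray of sweets, 0.17 m high; behind its right end a glass case 0.48 m high.
- fence_stop (a point): Middle of the end stop's white face, 16 mm up (fence frame x = -36 mm, y = 0; axes as the fence's). The face is the plane y = 0 from x = -75 mm to 0; the stop is 10 mm thick and 32 mm high.
- cup_a: Caramel-filled chocolate cup, 37 mm across, 28 mm high, loose, to the left of the work. Origin: centre of its underside. To be left alone.
- cup_b: Second caramel-filled chocolate cup, 37 mm across, 28 mm high, loose, to the left of the work. Origin: centre of its underside. To be left alone.
- scoop: Steel sweet scoop with a turned wooden handle, 138 mm long (its y), 42 mm wide, 21 mm high, lying loose to the right of the work. Origin: centre of its underside. To be left alone.
- nib_jar: Glass jar of cacao nibs with a cork lid, 65 mm across, 110 mm high, loose, to the right of the work. Origin: centre of its underside. To be left alone.

How it is judged (in metres and radians):
At the end, for the whole second after the job is handed in: The block lies flat and at rest on the counter, a long side within 3 mm of the rail's face, its end within 4 mm of the stop's face, its long axis parallel to the rail within 0.035 rad (about 2 degrees) (x of choc_block in the frame of fence between -0.047 and -0.041 m and y of choc_block in the frame of fence between 0.056 and 0.064 m and angle between the y axis of choc_block and the y axis of fence, either way round below 0.035 rad and z of choc_block in the frame of fence below 0.004 m and angle between choc_block's own z axis and vertical below 0.05 rad and linear speed of choc_block below 0.01 m/s); the robot touches nothing.
It fails at once if the block is driven into the fence or its stop with more than 10 N while it is more than 15 degrees out of square (contact force between choc_block and fence above 10 N and angle between the y axis of choc_block and the y axis of fence, either way round above 0.26 rad).
It fails at once if the block is lifted off the counter (more than 8 mm) or tipped (more than 0.12 rad) (z of choc_block in the frame of fence above 0.008 m or angle between choc_block's own z axis and vertical above 0.12 rad).
It fails at once if a cup, the scoop or the jar is moved more than 10 mm (distance of any of cup_a, cup_b, scoop, nib_jar from where it was at the start of the episode above 0.01 m).
It also fails if it takes over 64 s, if anything falls off the work surface, if the arm or the gripper's body presses on something with over 40 N, if the wrist force passes 120 N, or if a joint passes its speed limit or range.

## Robot

A 6-joint arm with a two-finger parallel gripper is mounted at the origin on a cart in front of the work surface, level with it; the furniture and walls round the work are solid. World frame = base frame: x ahead of the robot, y to its left, z up, the work surface at z = 0. Lengths are in m, angles in degrees, forces in N, time in s.
With the tool pointing down it reaches from about 0.4 to 0.825 m from the base axis. Payload 7 kg.
Tool frame: the origin (TCP) lies midway between the tips of the shut fingers; the grasp point (between the pads) lies 19 mm behind it; x points along the fingers, z is the direction in which the jaws open and shut, and the axes are right-handed (so a half turn about x gives the same grasp; the last joint's range is limited). The gripper opens to 88 mm and grips with 3 to 60 N. Pads are 19 mm wide; open, the fingers measure 130 mm over their backs; the gripper's body (78 mm by 193 mm) begins 47 mm behind the grasp point.
Start: joints at [-50.586, 20.546, 0.682, 0, -70.136, -16.507], TCP at [0.263, -0.622, 0.187] pointing down, gripper open.
Joint ranges: [-176.03, 176.03], [-82.01, 121.73], [-58.28, 71.71], [-173.87, 95.51], [-174.79, -0.11], [-173.66, 173.66]. Speed limits (degrees/s): [136.94, 136.94, 172.46, 180, 180, 180].

## Interface

Orientations are given as [roll, pitch, yaw] about the fixed x, y, z axes, in that order (R = Rz(yaw) Ry(pitch) Rx(roll)).
In Python, from plant import ctrl gives the robot as it stands. The module is installed in compiled form; this text tells all that it offers.
- The arm moves only by the tool servo_tool, never from a script. Its argument "deltas" is a list of rows, each a list of 3 entries, a list of its own where there are three numbers: the turn, a rotation vector about the tool's x, y, z in degrees, then the shift along the tool's x, y, z in cm, then the finger opening in cm, from 0 to 8.76. A call has 1 to 5 rows; each row is the pose to reach, as a shift and turn from the pose measured when the call began, along the tool's axes at that moment; what a row does not reach only later rows make up. A row lasts 1/10 s, in which the tool goes at most 50 mm and 8.59 degrees, less where a joint would pass 70% of its speed; a pose out of reach is approached as far as the arm can. A call with a gripper value outside its range is refused whole. The fingers move at their own pace and stop on an object; the grip force is fixed at half the most. Time passes only in rows, so rows that repeat a pose let the fingers close. It gives the time, the measured TCP pose, the force and the opening at its end, in the units of the state.
- ctrl.get_obs(): the state, without advancing time (a new reading comes with each control period).
- ctrl.snapshot(name): name is "scene" or "top" or "wrist"; returns a dict with "image" (420x560x3 uint8, red, green, blue), "vertical_fov" (degrees; the focal length in pixels is half the picture's height over the tangent of half this angle, whatever the lens; pixels are square), "cx", "cy" (the principal point, pixels), "rvec" (rotation vector, rad) and "tvec" (3), from world to camera coordinates, as OpenCV has them. Camera axes: x right, y down, z forward; pixel columns grow to the right and rows downward; lengths in m; the calibration is good to about 2 mm. A picture is of the moment at which its call begins. There is no depth.
- ctrl.close_job(): hands the job in, once; it reports no verdict.
The state is a dict: "clock": time; "joint_pos": joint angles; "qvel": joint speeds; "tau": joint torques, N m; "tool_pos": TCP position; "orientation": TCP orientation; "force": force on the tool from outside, world axes, zero at the start; "moment": the same for the moment, N m; "opening": finger opening in m.
Only numpy, scipy, OpenCV 4.12 (cv2) and the standard library are available. Lean on these libraries where they do the work, as an engineer would, in place of code of your own. Each camera call takes 0.05 s, during which the arm holds its last target. There are 200 camera calls.

## Working session

There is one attempt and no reset: what is moved stays moved. The work goes in short steps, Python scripts to look and compute and a tool call to move; the robot and the scene stay as the last step left them, time stands still between calls to the robot, and variables do not carry over. Pictures are saved under pics/ and viewed, on a budget of 10 in all, crops included, one or two more only if the job needs it, and the job is handed in when it is done.

Besides the shell and the picture viewer there is one more tool, called after ">>>" by a JSON object that holds its "op" and its "data", one argument or row to a line. servo_tool: Moves the arm, as the interface text tells. Its arguments: {"type":"object","properties":{"deltas":{"type":"array","items":{"type":"array"}}},"required":["deltas"]}

```bash
mkdir -p pics
cat > h.py <<'E'
import numpy as np, cv2
from plant import ctrl
from scipy.spatial.transform import Rotation as R
def snap(n,f=None):
    s=ctrl.snapshot(n)
    if f: cv2.imwrite(f'pics/{f}.png',s['image'][:,:,::-1])
    return s
def ray(s,uv,z):
    uv=np.atleast_2d(uv).astype(float)
    f=s['image'].shape[0]/2/np.tan(np.radians(s['vertical_fov'])/2)
    M=cv2.Rodrigues(np.array(s['rvec'],float))[0]; t=np.array(s['tvec'],float).ravel()
    d=np.c_[(uv[:,0]-s['cx'])/f,(uv[:,1]-s['cy'])/f,np.ones(len(uv))]@M
    c=-M.T@t
    return c+d*((z-c[2])/d[:,2])[:,None]
E
python3 - <<'E'
from h import *
o=ctrl.get_obs(); print(o)
a=snap('top','top0'); b=snap('scene','scene0')
for s in(a,b): print(s['vertical_fov'],s['cx'],s['cy'],s['rvec'],s['tvec'], -cv2.Rodrigues(np.array(s['rvec'],float))[0].T@np.array(s['tvec']).ravel())
E
```

```text
{'clock': 0.0, 'joint_pos': array([-5.05860840e+01,  2.05907016e+01,  6.33935000e-01, -1.91853827e-02,
       -7.01370788e+01, -1.65082462e+01]), 'qvel': array([ 0.14613365,  0.02661589,  0.04971382, -0.01256352, -0.08209318,
       -0.06199994]), 'tau': array([ 7.48211664e-05, -5.82724750e+01,  2.93043673e+01,  6.99712202e+00,
        6.71414149e-03, -1.30416574e-04]), 'tool_pos': array([ 0.26247921, -0.62126832,  0.1862352 ]), 'orientation': array([  5.63101012,  89.90443661, 118.53014653]), 'force': array([-0.11409108, -0.65326585, -0.36232012]), 'moment': array([ 0.05239904,  0.01587327, -0.08221068]), 'opening': 0.08773018955522491}
47.89996755189594 280.62408790758025 212.43395633794444 [ 2.16214828 -2.20276424  0.04884551] [-0.12706094  0.54723453  1.28390757] [ 0.465377   -0.15758246  1.31248649]
53.0383504121765 279.943077438493 212.1591512131868 [ 0.94092398 -2.22206364  1.32857202] [0.29602123 0.27979746 0.68026055] [-0.11775853  0.54148248  0.56709722]
```

View pics/top0.png

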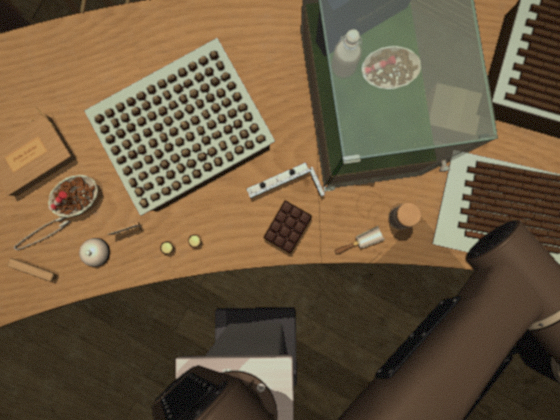

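View pics/scene0.png

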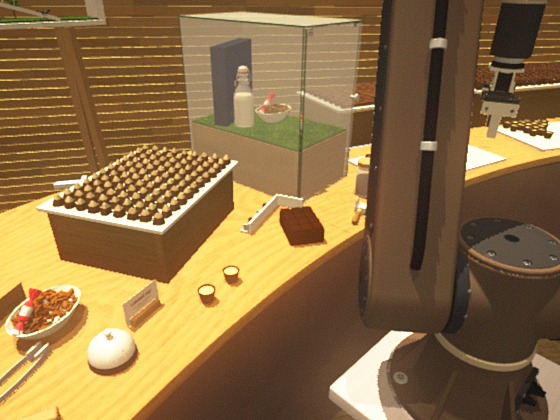

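Top view: block at about (289,227), rail from (249,190) to (310,168), stop to (323,194), cups (167,247) and (195,241), scoop (360,242), jar (404,218). Next I measure these.

Run:
```python
from h import *
s=snap('top'); im=s['image']
x0,y0,x1,y1=235,150,345,270
c=im[y0:y1,x0:x1]; cv2.imwrite('pics/crop1.png',cv2.resize(c[:,:,::-1],None,fx=5,fy=5,interpolation=cv2.INTER_CUBIC))
hsv=cv2.cvtColor(im,cv2.COLOR_RGB2HSV)
m=((im.max(2)<85)).astype(np.uint8); m[:,:255]=0;m[:195]=0;m[256:]=0;m[:,320:]=0
n,l,st,ce=cv2.connectedComponentsWithStats(m); k=1+np.argmax(st[1:,4]); print('block',st[k],ce[k])
cn=max(cv2.findContours((l==k).astype(np.uint8),0,1)[0],key=cv2.contourArea)
r=cv2.minAreaRect(cn); print(r); print(ray(s,cv2.boxPoints(r),0.045).round(4)); print(ray(s,[r[0]],.045))
w=((im.min(2)>125)&(hsv[:,:,1]<70)).astype(np.uint8); w[:160]=0;w[200:]=0;w[:,:245]=0;w[:,330:]=0
n,l,st,ce=cv2.connectedComponentsWithStats(w);print(st)
px=[(167,247),(195,241),(360,242),(404,218)]
print(ray(s,px,0.02).round(3))
```

```text
block [ 264  201   47   54 1380] [287.61884058 227.77536232]
((287.65924072265625, 227.45726013183594), (32.71516418457031, 44.641876220703125), 29.981639862060547)
[[ 0.4736 -0.0874  0.045 ]
 [ 0.5764 -0.1491  0.045 ]
 [ 0.5309 -0.2243  0.045 ]
 [ 0.4287 -0.1625  0.045 ]]
[[ 0.50227695 -0.15581032  0.045     ]]
[[     0      0    560    420 234513]
 [   247    163     77     34    685]
 [   324    188      2      2      2]]
[[ 0.456  0.176  0.02 ]
 [ 0.471  0.099  0.02 ]
 [ 0.46  -0.352  0.02 ]
 [ 0.523 -0.473  0.02 ]]
```

View pics/crop1.png

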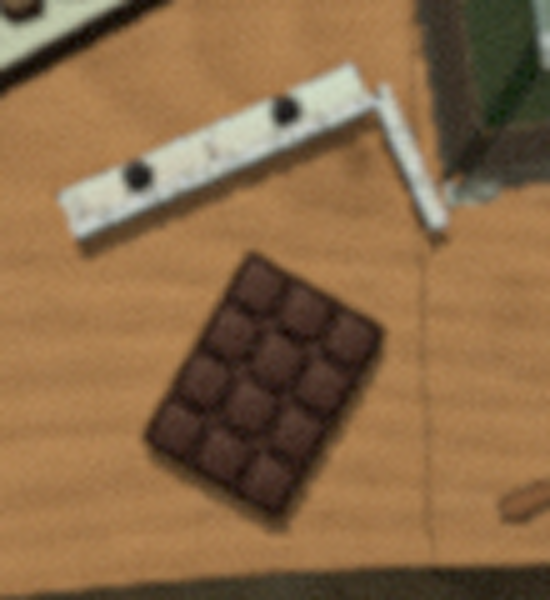

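Block centre is near (0.502,-0.156) with yaw about 59°, and its size checks at 90x120 mm. The rail yaw is about 25° and the corner is near (0.66,-0.22). I'll move above the work and refine the fence with the wrist camera.

```bash
cat >> h.py <<'E'
def pose():
    o=ctrl.get_obs(); return np.array(o['tool_pos']),R.from_euler('xyz',o['orientation'],degrees=True),o
def tgt(yaw,Rc):
    # tool x down, tool z (jaw) along world dir at angle yaw+90 (i.e. 'y axis' of a body with that yaw), nearest half turn
    best=None
    for sgn in(1,-1):
        a=np.radians(yaw+90); z=sgn*np.array([np.cos(a),np.sin(a),0]); x=np.array([0,0,-1.]); y=np.cross(z,x)
        r=R.from_matrix(np.c_[x,y,z]); d=(Rc.inv()*r).magnitude()
        if best is None or d<best[0]: best=(d,r)
    return best[1]
def delta(p,yaw):
    p0,r0,o=pose(); rt=tgt(yaw,r0)
    rv=np.degrees((r0.inv()*rt).as_rotvec()); sh=r0.inv().apply(np.array(p)-p0)*100
    print('t',round(o['clock'],2),'turn',rv.round(1).tolist(),'shift',sh.round(2).tolist(),'op',round(o['opening']*100,2),'F',o['force'].round(1))
def state():
    p,r,o=pose(); M=r.as_matrix(); print('p',p.round(4),'toolx',M[:,0].round(3),'toolz',M[:,2].round(3),'tooly',M[:,1].round(3))
E
python3 - <<'E'
from h import *
state(); delta([.45,-.25,.22],59)
s=snap('wrist'); M=cv2.Rodrigues(np.array(s['rvec'],float))[0]; print(-M.T@np.array(s['tvec']).ravel(), M[2], s['vertical_fov'])
t=snap('top')
print(ray(t,[(252,198.4),(310,171),(321,196)],0).round(4))
E
```

```text
p [ 0.2626 -0.6214  0.1864] toolx [-0.001  0.001 -1.   ] toolz [-0.389  0.921  0.001] tooly [-0.921 -0.389  0.   ]
t 0.15 turn [-36.1, 0.1, 0.0] shift [-3.33, -31.72, 26.92] op 8.78 F [ 1.  -0.1  0.2]
[ 0.19456276 -0.65069197  0.38462718] [ 0.25268292  0.10858754 -0.96143647] 69.3649723215311
[[ 0.5865 -0.0578  0.    ]
 [ 0.6601 -0.2211  0.    ]
 [ 0.5894 -0.2502  0.    ]]
```

>>> {"op": "servo_tool", "data": {
  "deltas": [
    [[-7,0,0],[-0.7,-4,3.2],8.7],
    [[-14,0,0],[-1.4,-8,6.5],8.0],
    [[-21,0,0],[-2,-12,10],7.0],
    [[-28,0,0],[-2.6,-16,13.5],6.0],
    [[-35,0,0],[-3.3,-20,17],6.0]
  ]
}}

```text
clock: 0.75
tool_pos: [0.3747, -0.3984, 0.2181]
orientation: [-37.8, 90.0, 110.4]
force: [2.0, -0.5, 0.9]
opening: 0.0626
```

Run:
```python
from h import *
state(); delta([.43,-.26,.22],59)
```

```text
p [ 0.3747 -0.3984  0.2181] toolx [-0.     0.001 -1.   ] toolz [-0.85   0.527  0.001] tooly [-0.527 -0.85  -0.   ]
t 0.75 turn [-0.8, 0.0, 0.0] shift [-0.18, -14.68, 2.6] op 6.26 F [ 2.  -0.5  0.9]
```

>>> {"op": "servo_tool", "data": {
  "deltas": [
    [[0,0,0],[0,-4,0.7],6],
    [[0,0,0],[0,-8,1.4],6],
    [[0,0,0],[-0.2,-12,2],6],
    [[-0.8,0,0],[-0.2,-14.7,2.6],6],
    [[-0.8,0,0],[-0.2,-14.7,2.6],6]
  ]
}}

```text
clock: 1.25
tool_pos: [0.4311, -0.2573, 0.2206]
orientation: [-98.4, 89.9, 50.8]
force: [0.9, 0.5, 0.2]
opening: 0.0602
```

Run:
```python
from h import *
state(); s=snap('wrist','w1'); t=snap('top','t1')
import pickle; pickle.dump(s,open('w1.pkl','wb'))
```

```text
p [ 0.4311 -0.2573  0.2206] toolx [ 0.001  0.001 -1.   ] toolz [-0.859  0.512 -0.   ] tooly [-0.512 -0.859 -0.001]
```

View pics/w1.png

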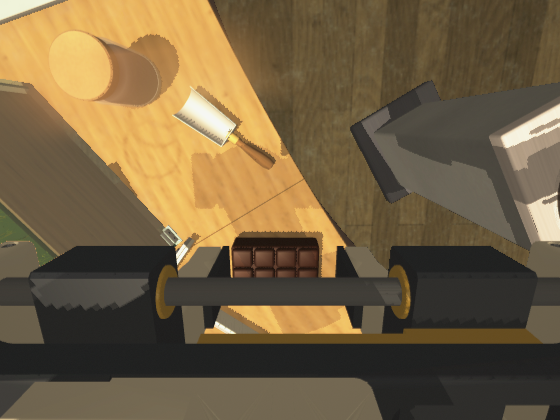

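The wrist camera sits behind the tool and sees the block between the fingers at (277,257), the stop's end at (178,240) and the scoop at (225,125). I'll take the fence from the top camera and go down behind the block's near side.

Run:
```python
from h import *
delta([.454,-.219,.22],59); delta([.454,-.219,.012],59)
```

```text
t 1.35 turn [0.1, 0.0, 0.0] shift [0.04, -4.67, 0.04] op 6.03 F [-1.4  0.1  0.3]
t 1.35 turn [0.1, 0.0, 0.0] shift [20.84, -4.66, 0.03] op 6.03 F [-1.4  0.1  0.3]
```

>>> {"op": "servo_tool", "data": {
  "deltas": [
    [[0,0,0],[3.5,-3,0],6],
    [[0,0,0],[8,-4.6,0],6],
    [[0,0,0],[12.5,-4.6,0],6],
    [[0,0,0],[17,-4.6,0],6],
    [[0,0,0],[20.8,-4.6,0],6]
  ]
}}

```text
clock: 1.85
tool_pos: [0.453, -0.2204, 0.0103]
orientation: [-7.8, 89.9, 141.2]
force: [-0.3, 0.2, -0.4]
opening: 0.06
```

Run:
```python
from h import *
state(); p,r,o=pose(); print(o['force'],o['opening'])
t=snap('top','t2'); cv2.imwrite('pics/t2c.png',cv2.resize(t['image'][150:270,235:345,::-1],None,fx=5,fy=5,interpolation=2))
```

```text
p [ 0.453  -0.2204  0.0103] toolx [-0.001  0.001 -1.   ] toolz [-0.857  0.515  0.001] tooly [-0.515 -0.857 -0.   ]
[-0.25395146  0.17231526 -0.35167421] 0.05995480205911381
```

View pics/t2c.png

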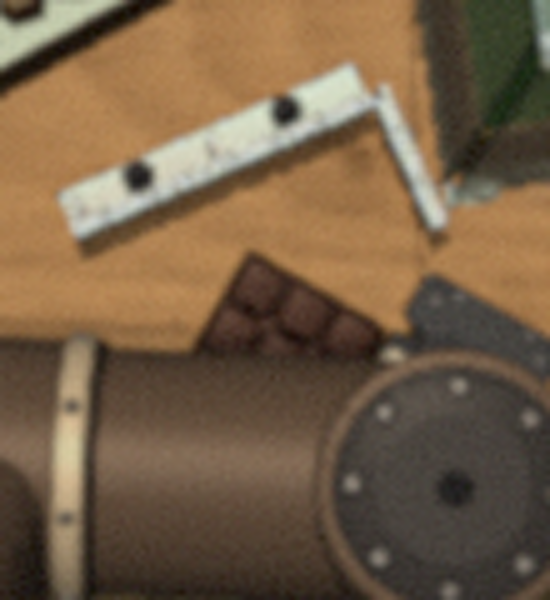

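>>> {"op": "servo_tool", "data": {
  "deltas": [
    [[0,0,0],[0,-1.2,0],6],
    [[0,0,0],[0,-2.2,0],6],
    [[0,0,0],[0,-2.7,0],6],
    [[0,0,0],[0,-3.1,0],6],
    [[0,0,0],[0,-3.3,0],6]
  ]
}}

```text
clock: 2.4
tool_pos: [0.4674, -0.191, 0.0062]
orientation: [9.8, 89.6, 158.8]
force: [-0.0, 0.7, -0.3]
opening: 0.0599
```

Run:
```python
from h import *
state(); p,r,o=pose(); print(o['force'],r.inv().apply(o['force']),o['moment'])
s=snap('wrist','w2')
```

```text
p [ 0.4674 -0.191   0.0062] toolx [-0.006  0.002 -1.   ] toolz [-0.857  0.516  0.007] tooly [-0.516 -0.857  0.001]
[-0.00507889  0.7004058  -0.32923078] [ 0.33097944 -0.59780562  0.36341168] [0.02346182 0.05897275 0.05004024]
```

View pics/w2.png

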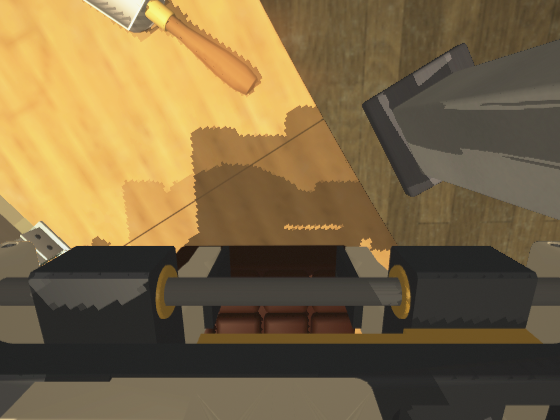

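>>> {"op": "servo_tool", "data": {
  "deltas": [
    [[7,0,0],[-0.4,-0.7,0.3],6],
    [[14,0,0],[-0.6,-1.4,0.6],6],
    [[21,0,0],[-0.7,-2.1,0.8],6],
    [[28,0,0],[-0.8,-2.75,0.9],6],
    [[34,0,0],[-0.8,-3.35,0.9],6]
  ]
}}

```text
clock: 2.95
tool_pos: [0.4772, -0.1574, 0.0147]
orientation: [40.9, 89.7, 155.5]
force: [1.0, 0.0, 0.3]
opening: 0.0603
```

Run:
```python
from h import *
state(); p,r,o=pose(); print(o['force'],r.inv().apply(o['force']),o['moment'])
t=snap('top','t3');s=snap('scene','s3')
a=cv2.resize(t['image'][150:270,235:345,::-1],None,fx=4,fy=4,interpolation=2)
b=cv2.resize(s['image'][170:270,230:345,::-1],(400,348),interpolation=2)
c=np.zeros((480,800,3),np.uint8); c[:480,:400]=a[:,:400]; c[:348,400:]=b; cv2.imwrite('pics/c3.png',c)
```

```text
p [ 0.4772 -0.1574  0.0147] toolx [-0.005  0.002 -1.   ] toolz [-0.417  0.909  0.005] tooly [-0.909 -0.417  0.004]
[1.04752359 0.01242773 0.32082533] [-0.3264763  -0.95579155 -0.42457598] [-0.00296999 -0.10420487  0.05907948]
```

View pics/c3.png

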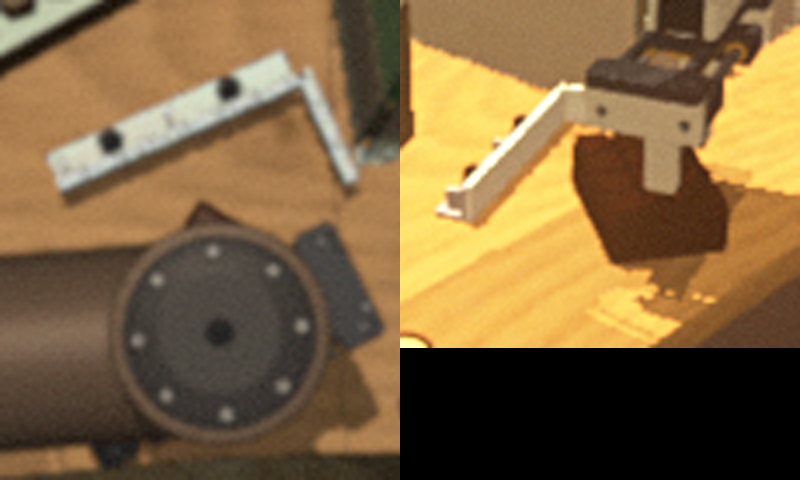

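Run:
```python
from h import *
s=ctrl.snapshot('scene')
f=lambda q:(230+(q[0]-400)/3.478,170+q[1]/3.48)
print('base',ray(s,[f((612,263)),f((725,250))],0).round(4))
print('top',ray(s,[f((575,180)),f((573,140)),f((728,212))],.045).round(4))
print('fingertip',ray(s,[f((643,190)),f((678,195))],.0147).round(4))
state()
im=s['image'][190:250,285:345]; im=np.clip(im.astype(float)*2.2,0,255).astype(np.uint8)
cv2.imwrite('pics/s4.png',cv2.resize(im[:,:,::-1],None,fx=8,fy=8,interpolation=2))
```

```text
base [[ 0.4786 -0.0937  0.    ]
 [ 0.4346 -0.165   0.    ]]
top [[ 0.5251 -0.1019  0.045 ]
 [ 0.5692 -0.1432  0.045 ]
 [ 0.421  -0.1478  0.045 ]]
fingertip [[ 0.5168 -0.1658  0.0147]
 [ 0.4938 -0.1794  0.0147]]
p [ 0.4772 -0.1576  0.0145] toolx [-0.006  0.002 -1.   ] toolz [-0.424  0.906  0.005] tooly [-0.905 -0.424  0.004]
```

View pics/s4.png

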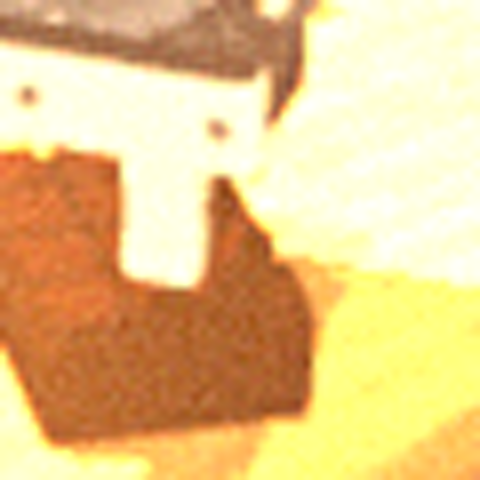

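Both views show that the block has not moved: its end edge is still at scene (291,245)–(322,241). The left finger's tip lies over its top at about z = 0.055, while the reading says 0.015. So with the fingers open the tips stand about 40 mm above the reported TCP, and they passed over the block without contact. I'll back off and check the true tip height.

Run:
```python
from h import *
delta([.452,-.222,.035],59)
```

```text
t 3.1 turn [-33.9, 0.3, -0.2] shift [-2.06, 5.03, -4.76] op 6.0 F [-0.1  0.3  0.2]
```

>>> {"op": "servo_tool", "data": {
  "deltas": [
    [[0,0,0],[-2,0,0],6],
    [[-8,0,0],[-2,1.5,-1.2],6],
    [[-16,0,0],[-2,3,-2.5],6],
    [[-25,0,0],[-2,4.2,-3.8],6],
    [[-33,0,0],[-2,5,-4.8],6]
  ]
}}

```text
clock: 3.6
tool_pos: [0.4516, -0.2233, 0.0347]
orientation: [7.5, 89.6, 156.1]
force: [0.5, 0.5, 0.2]
opening: 0.0599
```

>>> {"op": "servo_tool", "data": {
  "deltas": [
    [[0,0,0],[0.5,0,0],6],
    [[0,0,0],[1.5,0,0],6],
    [[0,0,0],[2.2,0,0],6],
    [[0,0,0],[2.7,0,0],6],
    [[0,0,0],[3,0,0],6]
  ]
}}

```text
clock: 4.1
tool_pos: [0.4512, -0.2228, 0.0038]
orientation: [10.7, 89.6, 159.3]
force: [0.2, 0.2, 0.4]
opening: 0.0599
```

Run:
```python
from h import *
state(); p,r,o=pose(); print(o['force'],o['opening'])
s=snap('wrist','w5'); t=snap('scene','s5')
a=s['image'][200:300,150:420]; b=t['image'][150:260,270:400]
c=np.zeros((600,680,3),np.uint8); c[:250,:675]=cv2.resize(np.clip(a*1.5,0,255).astype(np.uint8),(675,250))[:,:,::-1]
c[255:255+330,:390]=cv2.resize(np.clip(b*1.6,0,255).astype(np.uint8),(390,330),interpolation=2)[:,:,::-1]; cv2.imwrite('pics/c5.png',c)
```

```text
p [ 0.4512 -0.2228  0.0038] toolx [-0.007  0.003 -1.   ] toolz [-0.854  0.521  0.007] tooly [-0.521 -0.854  0.001]
[0.16762744 0.19382255 0.38503843] 0.05992392966793265
```

View pics/c5.png

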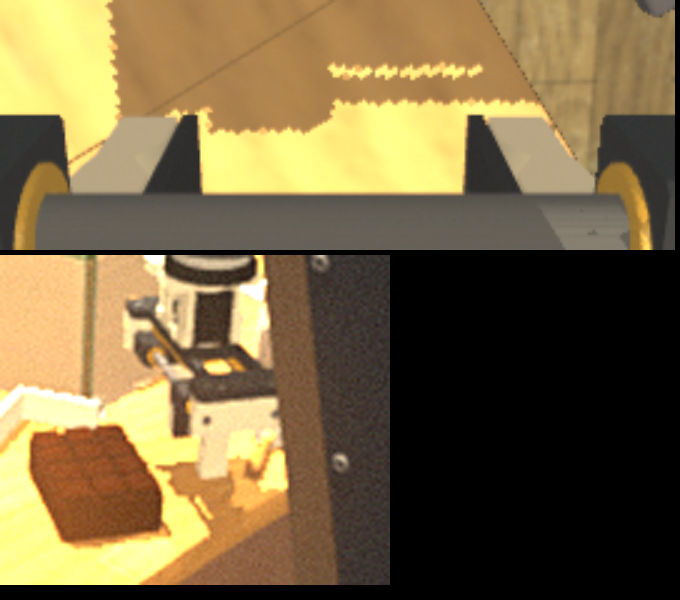

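Run:
```python
from h import *
s=ctrl.snapshot('scene')
for z in(0,.01,.02,.03,.04,.05,.06): print(z,ray(s,[(341,224)],z).round(3))
state()
```

```text
0 [[ 0.46  -0.268  0.   ]]
0.01 [[ 0.45  -0.253  0.01 ]]
0.02 [[ 0.439 -0.239  0.02 ]]
0.03 [[ 0.429 -0.225  0.03 ]]
0.04 [[ 0.419 -0.211  0.04 ]]
0.05 [[ 0.409 -0.196  0.05 ]]
0.06 [[ 0.399 -0.182  0.06 ]]
p [ 0.4515 -0.223   0.0044] toolx [-0.006  0.002 -1.   ] toolz [-0.854  0.52   0.007] tooly [-0.52  -0.854  0.001]
```

The tip ray at the finger's xy gives a true tip height of about 42 mm at a reported 4 mm, so the offset is about 38 mm. I'll go down gently, keeping the opening and watching the force.

>>> {"op": "servo_tool", "data": {
  "deltas": [
    [[0,0,0],[0.7,0,0],6],
    [[0,0,0],[1.3,0,0],6],
    [[0,0,0],[1.8,0,0],6],
    [[0,0,0],[2.2,0,0],6],
    [[0,0,0],[2.5,0,0],6]
  ]
}}

```text
clock: 4.75
tool_pos: [0.4511, -0.223, -0.0211]
orientation: [10.9, 89.6, 159.5]
force: [-0.7, -0.7, 0.7]
opening: 0.0596
```

>>> {"op": "servo_tool", "data": {
  "deltas": [
    [[0,0,0],[0.2,0,0],6],
    [[0,0,0],[0.4,0,0],6],
    [[0,0,0],[0.6,0,0],6]
  ]
}}

```text
clock: 5.05
tool_pos: [0.4512, -0.223, -0.0271]
orientation: [10.4, 89.6, 159.1]
force: [0.7, -1.0, 0.5]
opening: 0.0603
```

Run:
```python
from h import *
state(); p,r,o=pose(); print(o['force'])
s=snap('scene','s6')
im=s['image']; sub=im[195:250,325:358]
m=(sub.min(2)>105)&((sub.max(2).astype(int)-sub.min(2))<60)
for i,row in enumerate(m): print(i+195,''.join('#' if v else '.' for v in row))
for z in(0,.01,.02,.03): print(z,ray(s,[(341,224),(341,230),(341,236)],z).round(3)[:,:2].tolist())
```

```text
p [ 0.4512 -0.223  -0.0271] toolx [-0.006  0.002 -1.   ] toolz [-0.854  0.52   0.007] tooly [-0.52  -0.854  0.001]
[ 0.67096777 -0.99349903  0.54587638]
195 .................................
196 .................................
197 .................................
198 #................................
199 ##...............................
200 .................................
201 ..##.............................
202 .................................
203 .................................
204 .................................
205 .................................
206 .................................
207 .................................
208 .................................
209 .................................
210 .................................
211 .................................
212 .................................
213 .................................
214 .................................
215 .................................
216 .................................
217 .................................
218 .................................
219 ...............................
[... 663 characters left out ...]
.......................
238 .................................
239 .................................
240 .................................
241 .................................
242 .................................
243 .................................
244 .................................
245 .................................
246 .................................
247 .................................
248 .................................
249 .................................
0 [[0.46, -0.268], [0.44, -0.243], [0.422, -0.219]]
0.01 [[0.45, -0.253], [0.43, -0.229], [0.412, -0.206]]
0.02 [[0.439, -0.239], [0.421, -0.215], [0.403, -0.192]]
0.03 [[0.429, -0.225], [0.411, -0.201], [0.393, -0.179]]
```

Confirmed: the reported z is -0.027 with no table contact, so the tips are about 10 mm up. Now I'll advance to real contact.

>>> {"op": "servo_tool", "data": {
  "deltas": [
    [[0,0,0],[-0.1,-1.2,0],6],
    [[0,0,0],[-0.2,-2.2,0],6],
    [[0,0,0],[-0.2,-2.8,0],6],
    [[0,0,0],[-0.2,-3.2,0],6],
    [[0,0,0],[-0.2,-3.5,0],6]
  ]
}}

```text
clock: 5.6
tool_pos: [0.4689, -0.1931, -0.0253]
orientation: [17.2, 89.5, 165.9]
force: [-3.6, -5.7, 3.8]
opening: 0.06
```

Run:
```python
from h import *
state(); p,r,o=pose(); print(o['force'],r.inv().apply(o['force']),o['moment'])
```

```text
p [ 0.4689 -0.1931 -0.0253] toolx [-0.008  0.002 -1.   ] toolz [-0.854  0.52   0.008] tooly [-0.52  -0.854  0.002]
[-3.62761992 -5.69080227  3.82910324] [-3.81157922  6.75646846  0.16995961] [-2.06541266  1.03199297 -0.08306583]
```

Contact at 6.8 N, square on. Now I'll turn the block with the two fingers.

>>> {"op": "servo_tool", "data": {
  "deltas": [
    [[7,0,0],[-0.1,-0.65,0.3],6],
    [[14,0,0],[-0.1,-1.3,0.6],6],
    [[21,0,0],[-0.1,-1.95,0.8],6],
    [[28,0,0],[-0.1,-2.6,0.9],6],
    [[34,0,0],[-0.1,-3.2,0.9],6]
  ]
}}

```text
clock: 6.1
tool_pos: [0.4755, -0.1607, -0.0247]
orientation: [55.6, 89.3, 170.0]
force: [-5.1, 0.2, 2.6]
opening: 0.0602
```

Run:
```python
from h import *
state(); p,r,o=pose(); print(o['force'],r.inv().apply(o['force']),o['moment'])
t=snap('top','t7');s=snap('scene','s7')
a=cv2.resize(t['image'][150:270,235:345,::-1],None,fx=4,fy=4,interpolation=2)
b=cv2.resize(np.clip(s['image'][170:270,230:345,::-1]*1.4,0,255).astype(np.uint8),(400,348),interpolation=2)
c=np.zeros((480,800,3),np.uint8); c[:480,:400]=a[:,:400]; c[:348,400:]=b; cv2.imwrite('pics/c7.png',c)
```

```text
p [ 0.4755 -0.1607 -0.0247] toolx [-0.012  0.002 -1.   ] toolz [-0.413  0.911  0.007] tooly [-0.911 -0.413  0.01 ]
[-5.10586532  0.16859075  2.59505001] [-2.53500722  4.60562087  2.27915836] [0.00751464 1.61871618 0.15109255]
```

View pics/c7.png

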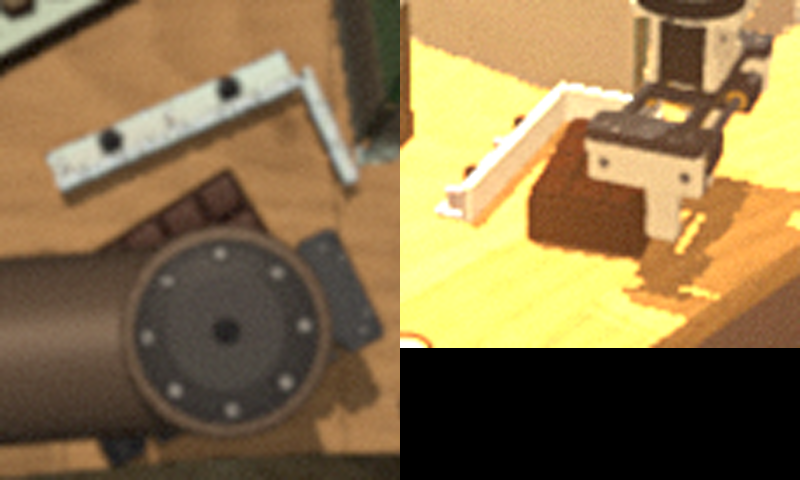

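Top view: the block is now nearly parallel to the rail, with its far side from (100,250) to (235,170) in the 4x crop. The scene view shows the left finger on its near side. Next I measure the remaining angle and its position numerically.

```bash
cat >> h.py <<'E'
def subedge(prof,thr):
    for i in range(1,len(prof)):
        if prof[i]<thr<=prof[i-1]: return i-1+(prof[i-1]-thr)/(prof[i-1]-prof[i])
def fitline(P):
    P=np.array(P,float); P=P[:,:2]
    for _ in range(3):
        c=P.mean(0); d=np.linalg.svd(P-c)[2][0]; n=np.array([-d[1],d[0]]); e=(P-c)@n
        k=abs(e)<max(2*e.std(),.0008); P=P[k]
    return c,d,e.std(),len(P)
E
python3 - <<'E'
from h import *
t=ctrl.snapshot('top'); g=cv2.cvtColor(t['image'],cv2.COLOR_RGB2GRAY).astype(float)
# rail: base edge of white face = last bright->wood; scan up from wood to white along columns
P=[]
for u in range(256,306):
    v0=198.4-(u-252)*27.4/58
    col=g[int(v0)-6:int(v0)+7,u][::-1]  # upward
    dcol=np.diff(col); i=np.argmax(dcol); P.append((u,int(v0)+6-(i+.5)))
X=ray(t,P,0); c,d,e,n=fitline(X); d*=np.sign(d[1]); print('rail base',c,'yaw',np.degrees(np.arctan2(-d[0],d[1])),e,n)
B=[]
for u in range(262,293):
    col=g[188:226,u]; v=subedge(col,75)
    if v: B.append((u,188+v))
print(np.round(B[::3],1).tolist())
Y=ray(t,B,.045);
E
```

```text
rail base [ 0.62691969 -0.14022241] yaw 22.70403011151444 0.0007747167893857368 47
[[262.0, 193.9], [265.0, 191.9], [268.0, 190.7], [271.0, 190.0], [274.0, 188.1], [277.0, 200.3], [280.0, 198.6], [283.0, 196.6], [286.0, 195.2], [289.0, 193.1], [292.0, 191.8]]
```

Run:
```python
from h import *
t=ctrl.snapshot('top'); g=cv2.cvtColor(t['image'],cv2.COLOR_RGB2GRAY).astype(float)
B=[]
for u in range(262,293):
    a=int(213-(u-260)*.6)-8; col=g[a:a+16,u]; v=subedge(col,75)
    if v: B.append((u,a+v))
c,d,e,n=fitline(ray(t,B,.045)); d*=np.sign(d[1]); print('block far edge',c,'yaw',np.degrees(np.arctan2(-d[0],d[1])),e,n)
# stop inner base / left edge: scan rightwards wood->white
P=[]
for v in range(174,193):
    u0=310+(v-171)*.46; row=g[v,int(u0)-5:int(u0)+6]; i=np.argmax(np.diff(row)); P.append((int(u0)-5+i+.5,v))
c2,d2,e2,n2=fitline(ray(t,P,0)); d2*=np.sign(d2[0]); print('stop',c2,'yaw',np.degrees(np.arctan2(d2[1],d2[0])),e2,n2)
# far right end of block: scan from right for rows 195..205
Q=[]
for v in range(193,206):
    row=g[v,285:315][::-1]; x=subedge(row,75); Q.append((314-x,v) if x else None)
Q=[q for q in Q if q]; print(np.round(Q,1).tolist()); c3,d3,e3,n3=fitline(ray(t,Q,.045)); d3*=np.sign(d3[0]);print('block right end',c3,np.degrees(np.arctan2(d3[1],d3[0])),e3,n3)
```

```text
block far edge [ 0.5745935  -0.12646827] yaw 29.590628585481213 0.00032260708801283106 29
stop [ 0.62611381 -0.23527773] yaw 22.819147141690166 0.000727321633978681 19
[[293.1, 193.0], [293.6, 194.0], [294.3, 195.0], [294.8, 196.0], [295.5, 197.0], [296.1, 198.0], [296.7, 199.0], [297.4, 200.0], [297.9, 201.0], [298.5, 202.0], [298.9, 203.0], [299.4, 204.0], [300.0, 205.0]]
block right end [ 0.57834746 -0.18137472] 29.056333445577692 0.0002148769542025042 13
```

Fence yaw is 22.75° (rail and stop agree to 0.1°) with its corner at (0.661,-0.221). The block is at fence (-88, 125) mm and 6.6° askew. Next I'll back off, rise, turn the jaws along fence x, and go round to the left end.

```bash
cat >> h.py <<'E'
FY=22.75; ex=np.array([.9222,.3867]); ey=np.array([-.3867,.9222]); X0,Y0=.5239,-.4591
def f2w(x,y): return (x+X0)*ex+(y+Y0)*ey
def w2f(p): p=np.array(p)[:2]; return np.array([p@ex-X0,p@ey-Y0])
E
python3 - <<'E'
from h import *
p=f2w(-.092,.22); print(p, w2f(pose()[0])); delta([*p,.06],FY-90); delta([*p,-.026],FY-90)
print(ctrl.get_obs()['joint_pos'].round(1))
E
```

```text
[ 0.49075815 -0.05348229] [-0.14541736  0.12590912]
t 6.3 turn [-87.9, 0.5, -0.1] shift [-8.42, -5.63, 9.25] op 6.07 F [-0.4 -0.5 -0.8]
t 6.3 turn [-87.9, 0.5, -0.1] shift [0.18, -5.69, 9.2] op 6.07 F [-0.4 -0.5 -0.8]
[  3.6  19.1 -34.7  -0.2 -36.7 -68.5]
```

>>> {"op": "servo_tool", "data": {
  "deltas": [
    [[0,0,0],[0,2.5,0],6],
    [[0,0,0],[-4,2.5,0],6],
    [[-8,0,0],[-8.4,2,1],6],
    [[-16,0,0],[-9,0,4],6],
    [[-24,0,0],[-9,-2,7],6]
  ]
}}

```text
clock: 6.8
tool_pos: [0.4694, -0.0885, 0.0684]
orientation: [-17.8, 89.8, 121.5]
force: [0.8, 0.5, -0.5]
opening: 0.0599
```

Run:
```python
from h import *
p=f2w(-.092,.22); delta([*p,.06],FY-90); print(pose()[0])
```

```text
t 6.8 turn [-63.5, 0.1, 0.2] shift [0.85, -4.05, 0.67] op 5.99 F [ 0.8  0.5 -0.5]
[ 0.46941301 -0.08853504  0.06838431]
```

>>> {"op": "servo_tool", "data": {
  "deltas": [
    [[-8,0,0],[0,-1,0.2],6],
    [[-16,0,0],[0,-2,0.4],6],
    [[-24,0,0],[0,-3,0.6],6],
    [[-32,0,0],[0,-4,0.7],6],
    [[-40,0,0],[0,-4,0.7],6]
  ]
}}

```text
clock: 7.3
tool_pos: [0.4916, -0.0529, 0.0688]
orientation: [-88.1, 89.8, 91.7]
force: [-0.2, 0.8, -0.1]
opening: 0.0598
```

>>> {"op": "servo_tool", "data": {
  "deltas": [
    [[-8,0,0],[0.5,0,0],6],
    [[-16,0,0],[1,0,0],6],
    [[-23,0,0],[1,0,0],6],
    [[-23.5,0,0],[1,0,0],6]
  ]
}}

```text
clock: 7.7
tool_pos: [0.492, -0.0529, 0.0589]
orientation: [-123.5, 89.8, 80.0]
force: [1.0, 0.0, 0.7]
opening: 0.0598
```

Run:
```python
from h import *
p=f2w(-.092,.22); delta([*p,-.026],FY-90); state(); print(w2f(pose()[0]))
```

```text
t 7.7 turn [0.8, -0.1, 0.2] shift [8.49, 0.03, 0.16] op 5.98 F [1.  0.  0.7]
p [ 0.492  -0.0529  0.0589] toolx [ 0.001  0.004 -1.   ] toolz [-0.917 -0.4   -0.002] tooly [ 0.4   -0.917 -0.003]
[-0.09057614  0.22007905]
```

>>> {"op": "servo_tool", "data": {
  "deltas": [
    [[0.8,0,0],[3,0,0],6],
    [[0.8,0,0],[5.5,0,0],6],
    [[0.8,0,0],[7.2,0,0],6],
    [[0.8,0,0],[8,0,0],6],
    [[0.8,0,0],[8.4,0,0],6]
  ]
}}

```text
clock: 8.2
tool_pos: [0.4921, -0.0527, -0.0256]
orientation: [-114.7, 89.8, 88.0]
force: [0.2, 0.3, -0.1]
opening: 0.0601
```

>>> {"op": "servo_tool", "data": {
  "deltas": [
    [[0,0,0],[0,1,0],6],
    [[0,0,0],[0,1.8,0],6],
    [[0,0,0],[0,2.6,0],6],
    [[0,0,0],[0,3.2,0],6],
    [[0,0,0],[0,3.8,0],6]
  ]
}}

```text
clock: 8.7
tool_pos: [0.5082, -0.0879, -0.0249]
orientation: [-145.4, 89.7, 57.3]
force: [0.4, 6.0, 2.5]
opening: 0.0601
```

Run:
```python
from h import *
state(); p,r,o=pose(); print(w2f(p),o['force'],r.inv().apply(o['force']),o['moment'])
snap('wrist','w8')
```

```text
p [ 0.5082 -0.0879 -0.0249] toolx [ 0.003  0.004 -1.   ] toolz [-0.923 -0.386 -0.004] tooly [ 0.386 -0.923 -0.003]
[-0.08918994  0.18149809] [0.36452546 5.99882803 2.52852871] [-2.50337696 -5.4007464  -2.66032257] [ 1.99889207 -0.01523636  0.24244462]
```

View pics/w8.png

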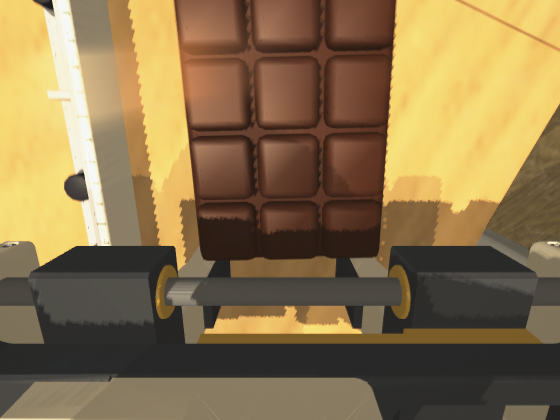

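The wrist view shows the block end-on to the fingers and nearly parallel to the rail at the left edge, and the force is a steady 5.4 N. I'll keep pushing toward the stop.

>>> {"op": "servo_tool", "data": {
  "deltas": [
    [[0,0,0],[0,1,0],6],
    [[0,0,0],[0,2,0],6],
    [[0,0,0],[0,3,0],6],
    [[0,0,0],[0,3.8,0],6],
    [[0,0,0],[0,4.5,0],6]
  ]
}}

```text
clock: 9.25
tool_pos: [0.5255, -0.1306, -0.025]
orientation: [-135.0, 89.8, 67.6]
force: [-2.8, 6.3, 4.8]
opening: 0.0602
```

```bash
cat > w.py <<'E'
from h import *
import sys
p,r,o=pose(); state(); print('tcp_f',w2f(p),'F_tool',r.inv().apply(o['force']).round(1),'M',o['moment'].round(2),'t',o['clock'])
s=ctrl.snapshot('wrist'); im=s['image']; cv2.imwrite(f'pics/{sys.argv[1]}.png',im[:,:,::-1])
g=cv2.cvtColor(im,cv2.COLOR_RGB2HSV); 
m=((im[:,:,0]<150)&(im[:,:,0].astype(int)-im[:,:,2]>12)&(im[:,:,2]<75)).astype(np.uint8); m[245:]=0
m=cv2.morphologyEx(m,cv2.MORPH_OPEN,np.ones((5,5))); m=cv2.morphologyEx(m,cv2.MORPH_CLOSE,np.ones((15,15)))
n,l,st,ce=cv2.connectedComponentsWithStats(m); k=1+np.argmax(st[1:,4]); print(st[k])
L=[];Rr=[]
for v in range(max(st[k][1]+8,2),min(195,st[k][1]+st[k][3]-8),4):
    q=np.flatnonzero(l[v]==k)
    if len(q): L.append((q[0],v)); Rr.append((q[-1],v))
for nm,E in(('L',L),('R',Rr)):
    X=ray(s,E,.045); c,d,e,n=fitline(X); d*=np.sign(d[1]); f=w2f(c); print(nm,'fence xy',f.round(4),'yaw-FY',round(np.degrees(np.arctan2(-d[0],d[1]))-FY,2),e.round(5),n)
E
python3 w.py w9
```

```text
p [ 0.5255 -0.1306 -0.025 ] toolx [ 0.002  0.004 -1.   ] toolz [-0.923 -0.385 -0.003] tooly [ 0.385 -0.923 -0.003]
tcp_f [-0.08983465  0.13546338] F_tool [-4.7 -6.9  0.1] M [2.12 1.   0.01] t 9.25
[  179     0   259   245 46533]
L fence xy [-0.0567  0.052 ] yaw-FY -5.09 0.00748 47
R fence xy [-0.1332  0.0522] yaw-FY -0.11 0.00012 47
```

The block's near side is parallel within 0.1° at x = -133 mm. I'll creep toward the stop.

>>> {"op": "servo_tool", "data": {
  "deltas": [
    [[0,0,0],[0,0.15,0],6],
    [[0,0,0],[0,0.3,0],6],
    [[0,0,0],[0,0.45,0],6]
  ]
}}

```text
clock: 9.6
tool_pos: [0.5254, -0.1317, -0.025]
orientation: [-105.9, 89.6, 96.7]
force: [-14.7, 44.1, 19.4]
opening: 0.0602
```

>>> {"op": "servo_tool", "data": {
  "deltas": [
    [[0,0,0],[0,0.1,0],6],
    [[0,0,0],[0,0.2,0],6]
  ]
}}

```text
clock: 9.8
tool_pos: [0.5253, -0.1314, -0.0249]
orientation: [-101.2, 89.4, 101.5]
force: [-8.1, 27.1, 11.5]
opening: 0.0599
```

```bash
python3 w.py w10
python3 - <<'E'
from h import *
t=ctrl.snapshot('top'); 
cv2.imwrite('pics/t10.png',cv2.resize(t['image'][150:270,235:345,::-1],None,fx=5,fy=5,interpolation=2))
E
```

```text
p [ 0.5253 -0.1314 -0.0249] toolx [-0.002  0.01  -1.   ] toolz [-0.923 -0.385 -0.002] tooly [ 0.385 -0.923 -0.01 ]
tcp_f [-0.09027854  0.13480036] F_tool [-11.3 -28.3  -3. ] M [9.52 2.88 0.55] t 9.8
[  177     0   261   245 46931]
L fence xy [-0.0528  0.0525] yaw-FY -0.97 0.00123 35
R fence xy [-0.1334  0.0511] yaw-FY 0.12 0.00015 47
```

The stop is met (force jumped from 7 to 48 N at tool y = 135 mm) with the block square. Next I'll release, rise, turn back, and go to the near long side.

>>> {"op": "servo_tool", "data": {
  "deltas": [
    [[0,0,0],[0,-1,0],6],
    [[0,0,0],[-1,-2,0],6],
    [[0,0,0],[-5,-2,0],6],
    [[0,0,0],[-8.5,-1.5,0],6],
    [[8,0,0],[-9,0,1.5],6]
  ]
}}

```text
clock: 10.4
tool_pos: [0.5157, -0.1376, 0.0704]
orientation: [-140.7, 89.4, 54.0]
force: [1.0, -0.8, -0.0]
opening: 0.0601
```

Run:
```python
from h import *
p=f2w(-.173,.068); print(p); delta([*p,.06],FY); state(); r0=pose()[1]
```

```text
[ 0.47483835 -0.22497939]
t 10.4 turn [82.0, -0.1, 0.7] shift [0.94, 7.41, 6.18] op 6.01 F [ 1.  -0.8 -0. ]
p [ 0.5157 -0.1376  0.0704] toolx [ 0.006  0.009 -1.   ] toolz [-0.967 -0.255 -0.009] tooly [ 0.255 -0.967 -0.007]
```

>>> {"op": "servo_tool", "data": {
  "deltas": [
    [[8,0,0],[0,1,1.5],6],
    [[16,0,0],[0,2.5,3],6],
    [[24,0,0],[0,4,4.5],6],
    [[32,0,0],[0,5.5,6],6],
    [[40,0,0],[0,7.4,6.2],6]
  ]
}}

```text
clock: 10.9
tool_pos: [0.4728, -0.2257, 0.0703]
orientation: [-101.6, 89.4, 52.8]
force: [0.9, -0.2, -0.1]
opening: 0.0598
```

>>> {"op": "servo_tool", "data": {
  "deltas": [
    [[8,0,0],[0,0,0],6],
    [[16,0,0],[0,0,0],6],
    [[24,0,0],[0,0,0],6],
    [[32,0,0],[0,0,0],6],
    [[40,0,0],[0,0,0],6]
  ]
}}

```text
clock: 11.4
tool_pos: [0.4726, -0.226, 0.071]
orientation: [-65.3, 89.4, 48.8]
force: [-0.5, -0.7, -0.2]
opening: 0.0596
```

Run:
```python
from h import *
p=f2w(-.173,.068); print(p); delta([*p,-.025],FY); state()
```

```text
[ 0.47483835 -0.22497939]
t 11.4 turn [1.3, 0.3, 0.6] shift [9.6, -0.15, -0.04] op 5.96 F [-0.5 -0.7 -0.2]
p [ 0.4726 -0.226   0.071 ] toolx [ 0.007  0.008 -1.   ] toolz [-0.407  0.913  0.004] tooly [-0.913 -0.407 -0.01 ]
```

>>> {"op": "servo_tool", "data": {
  "deltas": [
    [[1.3,0.3,0.6],[3.5,0,0],6],
    [[1.3,0.3,0.6],[6.5,0,0],6],
    [[1.3,0.3,0.6],[8.3,0,0],6],
    [[1.3,0.3,0.6],[9.2,0,0],6],
    [[1.3,0.3,0.6],[9.6,0,0],6]
  ]
}}

```text
clock: 11.9
tool_pos: [0.4731, -0.2253, -0.0252]
orientation: [112.1, 89.9, -135.1]
force: [0.9, -0.6, 0.3]
opening: 0.0601
```

>>> {"op": "servo_tool", "data": {
  "deltas": [
    [[0,0,0],[0,-1,0],6],
    [[0,0,0],[0,-2,0],6],
    [[0,0,0],[0,-2.8,-0.1],6],
    [[0,0,0],[0,-3.6,-0.2],6],
    [[0,0,0],[0,-4.4,-0.2],6]
  ]
}}

```text
clock: 12.4
tool_pos: [0.5124, -0.2101, -0.025]
orientation: [78.3, 89.7, -169.0]
force: [-9.1, -1.3, 5.6]
opening: 0.0599
```

Run:
```python
from h import *
state(); p,r,o=pose(); print(w2f(p),r.inv().apply(o['force']).round(1),o['moment'].round(2),o['clock'])
```

```text
p [ 0.5124 -0.2101 -0.025 ] toolx [-0.006 -0.001 -1.   ] toolz [-0.386  0.922  0.001] tooly [-0.922 -0.386  0.006]
[-0.13258406  0.06723204] [-5.6  8.9  2.4] [-0.52  2.9   0.09] 12.4
```

>>> {"op": "servo_tool", "data": {
  "deltas": [
    [[0,0,0],[0,-0.7,0],6],
    [[0,0,0],[0,-1.4,-0.1],6],
    [[0,0,0],[0,-2,-0.1],6],
    [[0,0,0],[0,-2.5,-0.2],6],
    [[0,0,0],[0,-2.8,-0.2],6]
  ]
}}

```text
clock: 12.9
tool_pos: [0.5356, -0.2009, -0.0257]
orientation: [69.9, 89.3, -177.4]
force: [-18.0, -6.3, 9.0]
opening: 0.0598
```

>>> {"op": "servo_tool", "data": {
  "deltas": [
    [[0,0,0],[0,-0.1,0],6],
    [[0,0,0],[0,-0.2,0],6]
  ]
}}

```text
clock: 13.1
tool_pos: [0.535, -0.2003, -0.0259]
orientation: [68.6, 89.0, -178.9]
force: [-11.8, -5.2, 5.4]
opening: 0.06
```

Run:
```python
from h import *
state(); p,r,o=pose(); print(w2f(p),r.inv().apply(o['force']).round(1),o['moment'].round(2),o['clock'])
```

```text
p [ 0.535  -0.2003 -0.0259] toolx [-0.017 -0.    -1.   ] toolz [-0.384  0.923  0.006] tooly [-0.923 -0.384  0.015]
[-0.10797629  0.06745238] [-5.2 13.  -0.2] [-1.73  3.28 -0.59] 13.1
```

>>> {"op": "servo_tool", "data": {
  "deltas": [
    [[0,0,0],[0,-0.3,0],6],
    [[0,0,0],[0,-0.5,0],6],
    [[0,0,0],[0,-0.6,0],6]
  ]
}}

```text
clock: 13.4
tool_pos: [0.5341, -0.1988, -0.0268]
orientation: [66.6, 88.5, 178.9]
force: [-21.5, -8.7, 9.2]
opening: 0.06
```

Run:
```python
from h import *
state(); p,r,o=pose(); print(w2f(p),r.inv().apply(o['force']).round(1),o['moment'].round(2),o['clock'])
t=ctrl.snapshot('top');s=ctrl.snapshot('scene')
a=cv2.resize(t['image'][150:270,235:345,::-1],None,fx=4,fy=4,interpolation=2)
b=cv2.resize(np.clip(s['image'][170:270,230:345,::-1]*1.4,0,255).astype(np.uint8),(400,348),interpolation=2)
c=np.zeros((480,800,3),np.uint8); c[:480,:400]=a[:,:400]; c[:348,400:]=b; cv2.imwrite('pics/c11.png',c)
```

```text
p [ 0.5341 -0.1988 -0.0268] toolx [-0.027  0.001 -1.   ] toolz [-0.379  0.925  0.011] tooly [-0.925 -0.379  0.025]
[-0.10821579  0.0692165 ] [-8.6 23.4  0.2] [-2.88  5.76 -1.51] 13.4
```

View pics/c11.png

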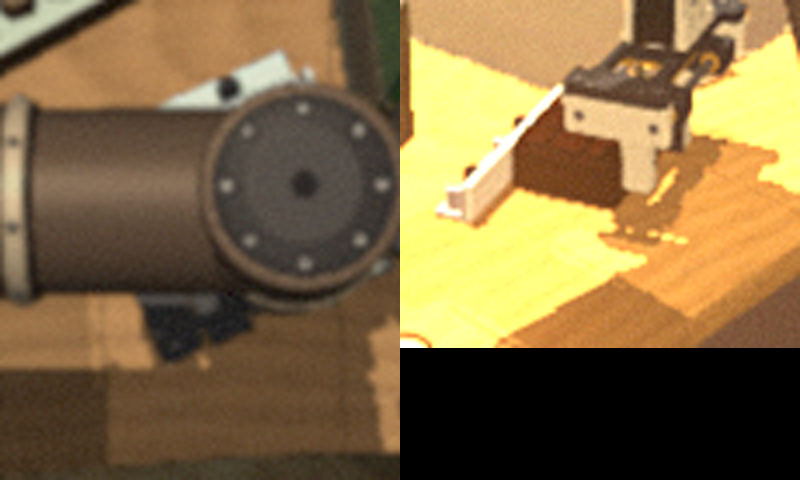

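The scene view shows the block lying along the rail with the fingers on its near side, and it no longer advances at 23 N. I'll back off and clear the top camera for a check.

>>> {"op": "servo_tool", "data": {
  "deltas": [
    [[0,0,0],[0,1.5,0],6],
    [[0,0,0],[0,3.5,0],6],
    [[0,0,0],[-4.5,4,0],6],
    [[0,0,0],[-9,5,0],6],
    [[0,0,0],[-13,6,-2],6]
  ]
}}

```text
clock: 14.0
tool_pos: [0.4901, -0.2394, 0.1073]
orientation: [66.6, 88.6, 179.0]
force: [2.1, -0.2, -0.1]
opening: 0.0604
```

>>> {"op": "servo_tool", "data": {
  "deltas": [
    [[0,0,0],[-4,1,-3],6],
    [[0,0,0],[-8,2,-7],6],
    [[0,0,0],[-10,3,-11],6],
    [[0,0,0],[-10,4,-15],6],
    [[0,0,0],[-10,4,-18],6]
  ]
}}

```text
clock: 14.5
tool_pos: [0.5251, -0.4244, 0.2089]
orientation: [73.2, 88.9, -174.5]
force: [0.7, 0.3, -0.4]
opening: 0.0601
```

```bash
cat > m.py <<'E'
from h import *
import sys
state(); t=snap('top',sys.argv[1]); im=t['image']; g=cv2.cvtColor(im,cv2.COLOR_RGB2GRAY).astype(float)
m=(im.max(2)<85).astype(np.uint8); m[:,:240]=0;m[:150]=0;m[250:]=0;m[:,325:]=0
n,l,st,ce=cv2.connectedComponentsWithStats(m)
for k in range(1,n):
    if st[k,4]>150: print(st[k],ce[k].round(1))
k=min(range(1,n),key=lambda k:abs(st[k,4]-1400)); mk=(l==k).astype(np.uint8)
r=cv2.minAreaRect(max(cv2.findContours(mk,0,1)[0],key=cv2.contourArea)); P=ray(t,cv2.boxPoints(r),.045); print(r)
print('rect centre f',w2f(ray(t,[r[0]],.045)[0]).round(4)); print([w2f(p).round(4).tolist() for p in P])
cx,cy=r[0]
def scan(p0,p1,inward,thr,z):  # points between p0,p1 (fence), profile along 'inward' from outside to block
    M=cv2.Rodrigues(np.array(t['rvec'],float))[0]; f=210/np.tan(np.radians(t['vertical_fov'])/2); out=[]
    s=np.linspace(-.012,.012,49)
    for a in np.linspace(0,1,25):
        b=np.array(p0)*(1-a)+np.array(p1)*a; q=np.array([[*f2w(*(b+si*np.array(inward))),z] for si in s])
        c=q@M.T+np.array(t['tvec']).ravel(); uv=c[:,:2]/c[:,2:]*f+[t['cx'],t['cy']]
        pr=cv2.remap(g.astype(np.float32),uv[:,0].astype(np.float32),uv[:,1].astype(np.float32),1).ravel()
        e=subedge(pr,thr)
        if e is not None: out.append(b+np.interp(e,range(49),s)*np.array(inward))
    c,d,e,n=fitline(out); return c.round(4),np.degrees(np.arctan2(d[1],d[0])).round(2),e.round(5),n
print('near side',scan((-.088,.02),(-.088,.10),(1,0),80,.045))
print('left end',scan((-.08,.12),(-.01,.12),(0,-1),80,.045))
E
python3 m.py t12
```

```text
p [ 0.5251 -0.4244  0.2089] toolx [-0.019 -0.002 -1.   ] toolz [-0.38   0.925  0.006] tooly [-0.925 -0.38   0.019]
[ 265  150   49  100 1376] [290.7 195.9]
((284.1712341308594, 197.87672424316406), (32.06927490234375, 109.19940185546875), 20.556045532226562)
rect centre f [-0.0444  0.0976]
[[-0.1192, 0.2307], [0.0923, 0.025], [0.0312, -0.0368], [-0.1791, 0.1692]]
near side (array([-0.0925,  0.0607]), np.float64(-94.68), np.float64(0.00327), 9)
left end (array([-0.0465,  0.1239]), np.float64(-1.32), np.float64(0.0005), 19)
```

```bash
cat > m2.py <<'E'
from h import *
t=ctrl.snapshot('top'); g=cv2.cvtColor(t['image'],cv2.COLOR_RGB2GRAY).astype(np.float32)
M=cv2.Rodrigues(np.array(t['rvec'],float))[0]; f=210/np.tan(np.radians(t['vertical_fov'])/2)
def prof(pts,z):
    q=np.array([[*f2w(*p),z] for p in pts]); c=q@M.T+np.array(t['tvec']).ravel(); uv=(c[:,:2]/c[:,2:]*f+[t['cx'],t['cy']]).astype(np.float32)
    return cv2.remap(g,uv[:,0],uv[:,1],1).ravel()
print('across x, -0.11..0.02 step 3mm'); xs=np.arange(-.11,.03,.003); print((xs*1000).round().astype(int).tolist())
for y in(.02,.04,.06,.08,.10): print(y,prof([(x,y) for x in xs],.045).astype(int).tolist())
ys=np.arange(-.02,.14,.003); print((ys*1000).round().astype(int).tolist())
for x in(-.075,-.06,-.045,-.03,-.015): print(x,prof([(x,y) for y in ys],.045).astype(int).tolist())
E
python3 m2.py
```

```text
across x, -0.11..0.02 step 3mm
[-110, -107, -104, -101, -98, -95, -92, -89, -86, -83, -80, -77, -74, -71, -68, -65, -62, -59, -56, -53, -50, -47, -44, -41, -38, -35, -32, -29, -26, -23, -20, -17, -14, -11, -8, -5, -2, 1, 4, 7, 10, 13, 16, 19, 22, 25, 28]
0.02 [85, 83, 83, 82, 82, 85, 84, 84, 83, 82, 83, 82, 80, 82, 82, 82, 83, 82, 81, 82, 80, 77, 79, 79, 74, 71, 73, 66, 67, 62, 55, 56, 52, 48, 44, 63, 98, 130, 169, 205, 218, 221, 222, 211, 168, 136, 131]
0.04 [83, 85, 84, 82, 82, 82, 83, 83, 83, 84, 83, 82, 84, 81, 79, 79, 76, 71, 72, 70, 67, 65, 65, 59, 58, 47, 46, 41, 37, 50, 66, 73, 63, 48, 64, 137, 190, 203, 195, 195, 190, 193, 200, 199, 170, 142, 139]
0.06 [83, 82, 81, 81, 82, 81, 78, 80, 78, 78, 76, 73, 69, 63, 64, 59, 58, 56, 52, 47, 43, 35, 35, 54, 56, 45, 45, 43, 47, 46, 49, 55, 54, 43, 67, 140, 188, 184, 180, 176, 176, 178, 197, 197, 170, 140, 135]
0.08 [82, 80, 78, 76, 72, 69, 70, 66, 63, 60, 56, 50, 47, 44, 43, 40, 38, 54, 63, 63, 62, 57, 41, 37, 35, 37, 51, 63, 64, 66, 71, 74, 67, 50, 71, 144, 197, 207, 214, 218, 216, 217, 220, 207, 169, 144, 144]
0.1 [69, 66, 65, 63, 57
[... 851 characters left out ...]
144, 145, 148, 147]
-0.045 [83, 85, 83, 79, 83, 83, 85, 81, 79, 80, 80, 79, 76, 77, 75, 76, 76, 74, 66, 67, 64, 58, 58, 54, 50, 47, 41, 34, 38, 58, 73, 73, 66, 55, 40, 42, 47, 46, 50, 63, 75, 77, 74, 73, 74, 67, 55, 50, 85, 121, 138, 138, 136, 136]
-0.03 [83, 84, 83, 81, 81, 81, 79, 80, 77, 74, 75, 71, 69, 67, 68, 65, 60, 55, 52, 46, 41, 42, 48, 55, 60, 59, 50, 43, 45, 51, 57, 60, 59, 59, 58, 57, 52, 50, 49, 50, 59, 60, 59, 60, 56, 58, 42, 40, 87, 130, 147, 145, 143, 142]
-0.015 [82, 81, 81, 80, 77, 77, 77, 74, 73, 70, 64, 63, 58, 53, 50, 44, 36, 29, 40, 58, 67, 71, 72, 73, 71, 72, 62, 51, 49, 60, 71, 73, 73, 70, 71, 72, 56, 43, 45, 55, 64, 73, 71, 71, 75, 69, 56, 43, 63, 84, 87, 84, 83, 86]
```

The arm still hides part of the top view. What shows is the left end at y = 123 mm and the far edge parallel to the rail within 0.2°, with white directly behind it. My fence offset may be biased by the rail's face height, so I'll check the gaps with the wrist camera from above the left end.

Run:
```python
from h import *
p=f2w(-.07,.17); print(p); delta([*p,.12],FY-90)
```

```text
[ 0.53038155 -0.09108489]
t 14.6 turn [89.5, -0.6, -1.3] shift [8.57, -13.3, 30.58] op 6.0 F [-1.6  1.  -0.3]
```

>>> {"op": "servo_tool", "data": {
  "deltas": [
    [[0,0,0],[0,0,4.5],6],
    [[0,0,0],[0,0,9],6],
    [[-5,0,0],[0,0,14],6],
    [[-13,0,0],[0,0,19],6],
    [[-21,0,0],[0,-1,24],6]
  ]
}}

```text
clock: 15.1
tool_pos: [0.4425, -0.1978, 0.2083]
orientation: [47.1, 88.8, -179.3]
force: [1.2, 1.7, 1.0]
opening: 0.0602
```

Run:
```python
from h import *
delta([*f2w(-.07,.17),.12],FY-90)
```

```text
t 15.1 turn [-69.2, 1.2, -0.3] shift [8.64, -13.85, 1.55] op 6.02 F [1.2 1.7 1. ]
```

>>> {"op": "servo_tool", "data": {
  "deltas": [
    [[-8,0,0],[1,-3,0.3],6],
    [[-16,0,0],[2,-6,0.6],6],
    [[-24,0,0],[3,-9,1],6],
    [[-32,0.5,0],[5,-12,1.3],6],
    [[-40,0.5,0],[6,-13.8,1.5],6]
  ]
}}

```text
clock: 15.6
tool_pos: [0.5317, -0.0894, 0.1456]
orientation: [22.2, 89.3, -163.8]
force: [0.6, 0.4, 0.1]
opening: 0.0598
```

>>> {"op": "servo_tool", "data": {
  "deltas": [
    [[-8,0,0],[0,0,0],6],
    [[-16,0,0],[1,0,0],6],
    [[-24,0,0],[2,0,0],6],
    [[-29,0,0],[2.5,0,0],6],
    [[-29,0,0],[2.5,0,0],6]
  ]
}}

```text
clock: 16.1
tool_pos: [0.5312, -0.0889, 0.1204]
orientation: [-7.7, 89.3, -164.6]
force: [0.7, -0.0, 1.1]
opening: 0.0599
```

```bash
python3 w.py w13
```

```text
p [ 0.5312 -0.0889  0.1204] toolx [-0.012 -0.003 -1.   ] toolz [-0.92  -0.392  0.012] tooly [ 0.392 -0.92  -0.002]
tcp_f [-0.06842608  0.17168355] F_tool [-1.1  0.3 -0.6] M [ 0.07  0.09 -0.02] t 16.1
[  269     0   291   245 31547]
L fence xy [-0.2243  0.0709] yaw-FY -22.05 0.00048 41
R fence xy [-0.3058  0.0771] yaw-FY 14.67 0.0 47
```

View pics/w13.png

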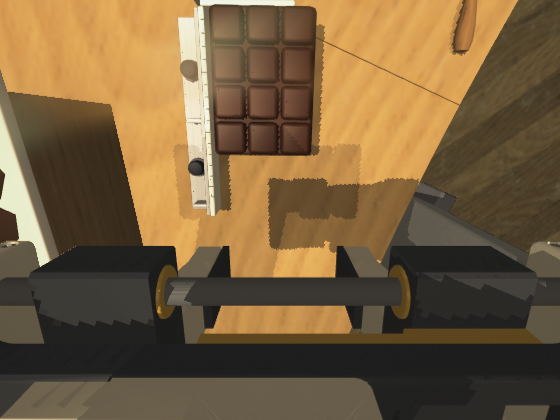

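The wrist view shows the block's left edge lying along the rail (columns 205–216) and its far end against the white stop at rows 0–6. I'll put numbers on the gaps.

Run:
```python
from h import *
s=ctrl.snapshot('wrist'); im=s['image'].astype(int); M=cv2.Rodrigues(np.array(s['rvec'],float))[0]
C=-M.T@np.array(s['tvec']).ravel(); print('cam f',w2f(C),C[2])
v_=im.min(2)  # blue-ish: wood low, white high, choc low
for v in(20,80,140,170,190,205): print(v,[(int(im[v,u].max()),int(im[v,u].min())) for u in range(196,224)])
for u in(230,260,285,300,310): print(u,[(int(im[v,u].max()),int(im[v,u].min())) for v in range(0,14)])
```

```text
cam f [-0.06550082  0.09672197] 0.3189783936401432
20 [(238, 199), (237, 198), (230, 198), (243, 233), (162, 141), (142, 121), (133, 98), (180, 127), (123, 86), (119, 84), (119, 84), (118, 83), (119, 84), (87, 51), (84, 49), (100, 54), (113, 62), (122, 67), (128, 72), (128, 71), (128, 72), (128, 72), (127, 72), (127, 71), (126, 71), (126, 72), (126, 71), (126, 71)]
80 [(138, 88), (142, 92), (196, 139), (234, 183), (235, 186), (233, 184), (229, 190), (239, 222), (239, 220), (239, 218), (237, 187), (193, 131), (148, 98), (144, 96), (144, 95), (143, 95), (124, 76), (128, 76), (122, 74), (121, 73), (121, 72), (122, 73), (120, 73), (120, 72), (119, 72), (118, 71), (117, 71), (116, 69)]
140 [(242, 206), (241, 205), (241, 202), (241, 204), (241, 204), (241, 204), (223, 174), (223, 174), (220, 172), (213, 165), (233, 186), (243, 214), (243, 209), (243, 203), (224, 163), (123, 88), (106, 77), (105, 77), (105, 77), (55, 27), (51, 17), (68, 30), (86, 41), (113, 62), (116, 63), (114, 61), (112, 60), (111, 60)]
170 [(63, 54), (61, 52), (58, 50), (54, 47), (53, 46), (47, 42), (29, 28), (23, 22), (
[... 977 characters left out ...]
2, 43), (92, 49), (99, 52), (103, 55), (105, 57), (107, 58), (109, 61)]
260 [(237, 198), (242, 214), (244, 227), (244, 230), (244, 233), (239, 208), (87, 49), (83, 45), (90, 49), (99, 54), (104, 57), (107, 59), (108, 60), (108, 60)]
285 [(238, 199), (241, 208), (244, 225), (244, 228), (244, 230), (241, 219), (209, 146), (83, 44), (89, 46), (97, 50), (100, 51), (100, 52), (96, 52), (98, 53)]
300 [(216, 84), (217, 85), (217, 85), (217, 85), (217, 87), (214, 86), (165, 68), (81, 40), (85, 41), (90, 43), (96, 47), (99, 50), (100, 50), (101, 50)]
310 [(222, 89), (221, 88), (221, 87), (221, 87), (221, 87), (221, 87), (211, 82), (100, 43), (81, 38), (85, 40), (88, 40), (88, 40), (88, 40), (89, 41)]
```

Run:
```python
from h import *
s=ctrl.snapshot('wrist'); im=s['image'].astype(int)
F=lambda uv,z:[w2f(q).round(4).tolist() for q in ray(s,uv,z)]
print('rail top edge z32',F([(212.6,170),(213.6,190),(214.6,205),(210.6,140)],.032))
print('rail base z0',F([(219.3,170),(220.4,190),(221.3,205)],0))
print('block far top edge z45',F([(208.6,20),(211.8,80),(214.7,140)],.045))
print('block right end z45',F([(230,5.4),(260,5.7),(285,6.4),(310,6.9)],.045))
for u in(210,212,216,219): print('railend',u,[(int(im[v,u].max()),int(im[v,u].min())) for v in range(200,222)])
for u in(230,260,290,305): print('blkend',u,[(int(im[v,u].max()),int(im[v,u].min())) for v in range(145,165)])
print('near side row',[(u,int(im[100,u].max()),int(im[100,u].min())) for u in range(308,324)])
```

```text
rail top edge z32 [[-0.0027, 0.1376], [-0.0024, 0.1569], [-0.0025, 0.1718], [-0.0025, 0.11]]
rail base z0 [[-0.0027, 0.1422], [-0.0027, 0.1636], [-0.0027, 0.1802]]
block far top edge z45 [[-0.0097, 0.0167], [-0.0095, 0.0607], [-0.009, 0.1094]]
block right end z45 [[-0.0271, 0.0065], [-0.0506, 0.0066], [-0.0703, 0.0069], [-0.09, 0.0072]]
railend 210 [(196, 143), (175, 129), (169, 125), (180, 134), (149, 114), (154, 117), (163, 124), (186, 141), (193, 146), (198, 151), (201, 153), (202, 155), (205, 155), (205, 154), (206, 155), (197, 146), (164, 67), (197, 75), (196, 75), (197, 75), (196, 74), (197, 75)]
railend 212 [(243, 206), (243, 206), (243, 207), (243, 207), (243, 207), (243, 207), (243, 208), (243, 209), (243, 213), (243, 213), (243, 212), (242, 211), (242, 210), (242, 210), (242, 208), (240, 202), (222, 137), (198, 76), (198, 76), (199, 77), (199, 77), (198, 76)]
railend 216 [(106, 77), (107, 78), (107, 79), (108, 79), (109, 80), (110, 81), (109, 80), (114, 83), (114, 83), (113, 82), (114, 83), (115, 83), (115, 84), (117, 85), (122, 86), (147, 86), (181, 79), (201, 78), (201, 7
[... 742 characters left out ...]
290 [(84, 39), (84, 40), (83, 40), (82, 40), (82, 39), (82, 39), (76, 37), (63, 29), (49, 19), (38, 16), (53, 22), (111, 46), (186, 72), (186, 72), (186, 72), (186, 72), (186, 72), (187, 72), (189, 72), (190, 72)]
blkend 305 [(82, 34), (82, 35), (81, 34), (81, 33), (80, 33), (79, 32), (71, 28), (55, 21), (55, 21), (34, 15), (50, 20), (109, 45), (199, 78), (198, 79), (198, 79), (198, 79), (198, 79), (198, 79), (198, 78), (198, 79)]
near side row [(308, 74, 31), (309, 63, 27), (310, 54, 20), (311, 47, 21), (312, 49, 19), (313, 108, 47), (314, 134, 56), (315, 135, 56), (316, 134, 54), (317, 132, 54), (318, 133, 55), (319, 134, 54), (320, 156, 62), (321, 222, 86), (322, 223, 86), (323, 221, 84)]
```

Run:
```python
from h import *
s=ctrl.snapshot('wrist')
F=lambda uv,z:[w2f(q).round(4).tolist() for q in ray(s,uv,z)]
print('near',F([(312.7,100)],.045),'far',F([(212.7,100)],.045)); print('left end',F([(230,154.8),(260,154.9),(290,155.9),(305,155.9)],.045))
print('rail end top z32',F([(212,216.2)],.032),'base z0',F([(219,211.3)],0))
```

```text
near [[-0.0941, 0.076]] far [[-0.0092, 0.0762]]
left end [[-0.0217, 0.1221], [-0.0484, 0.1222], [-0.0752, 0.123], [-0.0886, 0.123]]
rail end top z32 [[0.0008, 0.1831]] base z0 [[0.0002, 0.1872]]
```

The wrist view shows the rail face still visible beside the block. Centre x is -51.7 against a rail at -2.6, so about 5 mm is still missing. In y it is seated on the stop. The wrench of that last push (moment about z of -1.5 Nm at 23 N, shorter vertical lever) suggests the gripper's body touched the glass case at the right rather than the rail stopping the block. I'll push again with the jaws along fence x, which keeps the body clear of the case.

Run:
```python
from h import *
p=f2w(-.175,.062); print(p); delta([*p,.07],FY-90); delta([*p,-.024],FY-90)
t=ctrl.snapshot('top'); print('case corner approx f',w2f(ray(t,[(328,183)],0)[0]))
```

```text
[ 0.47531415 -0.23128599]
t 16.3 turn [0.1, 0.6, 0.1] shift [5.24, 10.89, 10.67] op 6.03 F [-0.3 -0.6  0.7]
t 16.3 turn [0.1, 0.6, 0.1] shift [14.64, 10.9, 10.56] op 6.03 F [-0.3 -0.6  0.7]
case corner approx f [-0.05177552 -0.03221316]
```

>>> {"op": "servo_tool", "data": {
  "deltas": [
    [[0,0.6,0],[0,3,3],6],
    [[0,0.6,0],[0,6,6],6],
    [[0,0.6,0],[0.5,9,9],6],
    [[0,0.6,0],[3,10.9,10.7],6],
    [[0,0.6,0],[5.2,10.9,10.7],6]
  ]
}}

```text
clock: 16.85
tool_pos: [0.4744, -0.234, 0.0704]
orientation: [-168.3, 89.9, 34.4]
force: [0.2, 0.6, -0.5]
opening: 0.0599
```

>>> {"op": "servo_tool", "data": {
  "deltas": [
    [[0,0,0],[3.5,0,0],6],
    [[0,0,0],[6.5,0,0],6],
    [[0,0,0],[8,0,0],6],
    [[0,0,0],[9,0,0],6],
    [[0,0,0],[9.3,0,0],6]
  ]
}}

```text
clock: 17.35
tool_pos: [0.4743, -0.234, -0.0232]
orientation: [-101.9, 90.0, 100.7]
force: [-0.4, -0.1, -0.1]
opening: 0.06
```

```bash
python3 w.py w14
```

```text
p [ 0.4743 -0.234  -0.0232] toolx [-0.     0.001 -1.   ] toolz [-0.923 -0.385 -0.   ] tooly [ 0.385 -0.923 -0.001]
tcp_f [-0.17698427  0.05993641] F_tool [ 0.1 -0.1  0.4] M [0.02 0.15 0.  ] t 17.35
[  181     0   379   245 29509]
L fence xy [-0.2515 -0.0233] yaw-FY -47.93 0.00633 47
R fence xy [-0.2885 -0.0232] yaw-FY 13.99 0.0 47
```

>>> {"op": "servo_tool", "data": {
  "deltas": [
    [[0,0,0],[0,0,-1],6],
    [[0,0,0],[0,0,-2],6],
    [[0,0,0],[0,0,-2.6],6],
    [[0,0,0],[0,0,-3],6],
    [[0,0,0],[0,0,-3.3],6]
  ]
}}

```text
clock: 17.9
tool_pos: [0.5056, -0.2209, -0.0227]
orientation: [-166.3, 89.9, 36.3]
force: [0.8, -0.7, -0.7]
opening: 0.06
```

>>> {"op": "servo_tool", "data": {
  "deltas": [
    [[0,0,0],[0,0,-0.2],6],
    [[0,0,0],[0,0,-0.3],6]
  ]
}}

```text
clock: 18.1
tool_pos: [0.5065, -0.2201, -0.0228]
orientation: [-31.8, 89.9, 170.8]
force: [-6.8, -3.5, 6.5]
opening: 0.0599
```

```bash
python3 w.py w15 | head -2
```

```text
p [ 0.5065 -0.2201 -0.0228] toolx [-0.002  0.    -1.   ] toolz [-0.923 -0.385  0.002] tooly [ 0.385 -0.923 -0.001]
tcp_f [-0.14193459  0.0602772 ] F_tool [-6.5  0.6  7.6] M [-1.2   2.13 -0.07] t 18.1
```

>>> {"op": "servo_tool", "data": {
  "deltas": [
    [[0,0,0],[0,0,-0.2],6],
    [[0,0,0],[0,0,-0.4],6],
    [[0,0,0],[0,0,-0.5],6]
  ]
}}

```text
clock: 18.45
tool_pos: [0.5088, -0.2188, -0.0226]
orientation: [-24.3, 89.7, 178.3]
force: [-8.0, -4.6, 8.6]
opening: 0.0602
```

>>> {"op": "servo_tool", "data": {
  "deltas": [
    [[0,0,0],[0,0,-0.2],6],
    [[0,0,0],[0,0,-0.4],6]
  ]
}}

```text
clock: 18.65
tool_pos: [0.5085, -0.2186, -0.0225]
orientation: [-20.1, 89.3, -177.5]
force: [-15.4, -13.7, 15.2]
opening: 0.0598
```

```bash
python3 w.py w16 | head -2
```

```text
p [ 0.5085 -0.2186 -0.0225] toolx [-0.012 -0.001 -1.   ] toolz [-0.924 -0.383  0.011] tooly [ 0.383 -0.924 -0.004]
tcp_f [-0.13943363  0.06088635] F_tool [-15.    6.6  19.7] M [-4.14  4.99 -0.21] t 18.65
```

>>> {"op": "servo_tool", "data": {
  "deltas": [
    [[0,0,0],[0,0,-0.3],6],
    [[0,0,0],[0,0,-0.6],6],
    [[0,0,0],[0,0,-0.7],6]
  ]
}}

```text
clock: 19.0
tool_pos: [0.508, -0.2184, -0.0221]
orientation: [-17.3, 88.7, -174.8]
force: [-23.6, -16.4, 23.4]
opening: 0.0596
```

```bash
python3 w.py w17 | head -2
```

```text
p [ 0.508  -0.2184 -0.0221] toolx [-0.023 -0.002 -1.   ] toolz [-0.924 -0.381  0.022] tooly [ 0.381 -0.924 -0.007]
tcp_f [-0.13990997  0.06120934] F_tool [-22.8   6.   28.6] M [-5.56  7.15 -0.19] t 19.0
```

It stops stiffly at 29 N with the wrench at fingertip level and no z moment, so this is the rail. I'll retreat and check from the same wrist viewpoint.

>>> {"op": "servo_tool", "data": {
  "deltas": [
    [[0,0,0],[0,0,1.5],6],
    [[0,0,0],[0,0,3.5],6],
    [[0,0,0],[-4.5,0,4],6],
    [[0,0,0],[-9,0,4],6],
    [[0,-1,0],[-13,-1,3],6]
  ]
}}

```text
clock: 19.55
tool_pos: [0.4782, -0.2213, 0.1108]
orientation: [-9.7, 87.7, -167.4]
force: [1.3, 0.7, -0.1]
opening: 0.0598
```

Run:
```python
from h import *
delta([*f2w(-.068,.171),.12],FY-90)
```

```text
t 19.55 turn [-0.5, 2.2, 0.4] shift [-1.25, -10.18, -9.92] op 5.98 F [ 1.3  0.7 -0.1]
```

>>> {"op": "servo_tool", "data": {
  "deltas": [
    [[0,1,0],[-1.2,-3,-3],6],
    [[-0.5,2.2,0.4],[-1.2,-6,-6],6],
    [[-0.5,2.2,0.4],[-1.2,-9,-8.5],6],
    [[-0.5,2.2,0.4],[-1.2,-10.2,-9.9],6],
    [[-0.5,2.2,0.4],[-1.2,-10.2,-9.9],6]
  ]
}}

```text
clock: 20.05
tool_pos: [0.5324, -0.0874, 0.1195]
orientation: [10.2, 90.0, -146.8]
force: [-0.0, -0.8, -0.0]
opening: 0.0604
```

Run:
```python
from h import *
state(); s=snap('wrist','w18'); im=s['image'].astype(int)
x=cv2.resize(s['image'][0:225,150:350,::-1],(533,600),interpolation=2); cv2.imwrite('pics/w18c.png',x)
for v in(20,60,100,140,170,190,205): print(v,[int(im[v,u].max()) for u in range(190,228)])
for u in(240,285): print(u,[int(im[v,u].max()) for v in range(0,14)],[int(im[v,u].max()) for v in range(145,170)])
print([int(im[100,u].max()) for u in range(296,324)])
```

```text
p [ 0.5324 -0.0874  0.1195] toolx [-0. -0. -1.] toolz [-0.921 -0.39   0.   ] tooly [ 0.39  -0.921  0.   ]
20 [241, 241, 241, 241, 241, 241, 241, 222, 236, 238, 238, 212, 243, 243, 240, 239, 233, 133, 88, 94, 111, 121, 128, 130, 130, 129, 129, 129, 128, 128, 128, 128, 128, 127, 127, 126, 125, 126]
60 [139, 138, 137, 137, 139, 149, 164, 179, 203, 222, 226, 234, 235, 228, 234, 239, 239, 239, 233, 172, 130, 131, 139, 147, 153, 154, 152, 151, 150, 150, 148, 147, 147, 145, 144, 143, 142, 141]
100 [241, 241, 241, 240, 241, 241, 241, 241, 241, 241, 241, 241, 230, 235, 238, 237, 217, 243, 243, 243, 241, 191, 102, 98, 113, 129, 145, 134, 141, 140, 140, 138, 137, 135, 135, 133, 132, 131]
140 [213, 238, 241, 242, 242, 241, 240, 240, 241, 241, 241, 240, 240, 240, 240, 231, 239, 239, 228, 234, 242, 243, 242, 187, 68, 60, 76, 98, 115, 114, 113, 111, 109, 107, 106, 105, 103, 102]
170 [203, 181, 80, 58, 57, 59, 60, 60, 60, 59, 56, 55, 52, 49, 41, 26, 22, 149, 219, 215, 191, 239, 243, 243, 241, 206, 114, 105, 104, 106, 105, 105, 101, 99, 100, 101, 102, 103]
190 [196, 194, 193, 192, 180, 222, 216, 224, 224, 222, 219, 219, 220, 220, 218, 218, 219, 218, 199, 218, 211, 205, 229, 242, 243, 242, 217, 121, 105, 106, 105, 105, 105, 103, 103, 102, 102, 102]
205 [194, 195, 196, 196, 197, 182, 197, 226, 228, 227, 225, 225, 226, 227, 229, 230, 231, 230, 230, 214, 218, 205, 194, 230, 242, 243, 241, 204, 114, 105, 105, 105, 105, 105, 102, 101, 100, 99]
240 [244, 244, 244, 242, 223, 80, 83, 89, 85, 74, 71, 73, 75, 77] [72, 71, 71, 70, 68, 61, 51, 42, 44, 95, 190, 197, 198, 199, 198, 197, 198, 198, 197, 197, 196, 196, 197, 198, 198]
285 [244, 244, 244, 242, 227, 89, 91, 98, 105, 108, 110, 111, 113, 113] [91, 90, 90, 88, 87, 79, 64, 51, 37, 58, 123, 197, 198, 197, 196, 195, 194, 193, 193, 193, 193, 193, 193, 193, 192]
[103, 101, 100, 98, 97, 95, 94, 92, 90, 88, 81, 70, 61, 47, 46, 48, 128, 137, 136, 135, 135, 135, 134, 134, 132, 218, 221, 222]
```

View pics/w18c.png

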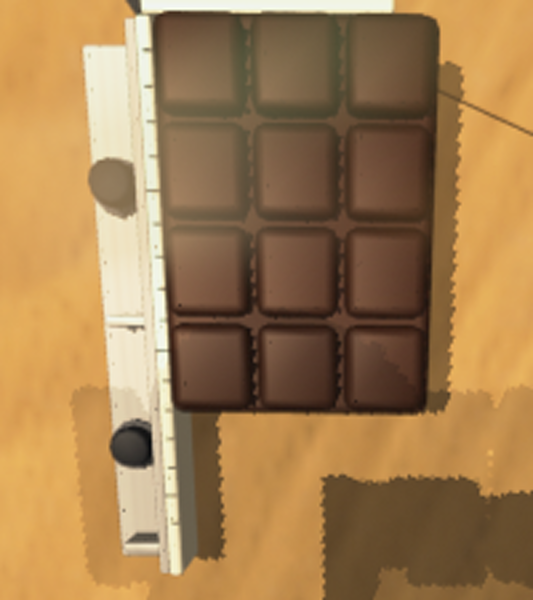

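Now no rail face shows between the block and the rail: the block's edge lies directly on the rail's top strip along its whole length, and the white stop lies right behind its end.

Run:
```python
from h import *
s=ctrl.snapshot('wrist')
F=lambda uv,z:np.array([w2f(q) for q in ray(s,uv,z)]).round(4)
rail=F([(215.6,170),(216.9,190),(217.6,205)],.032); print('rail',rail.tolist(),F([(222,170)],0))
far=F([(206.9,20),(209.4,60),(211.6,100),(213.4,140)],.045); print('far',far.tolist())
near=F([(311.8,100)],.045); L=F([(240,154.4),(285,154.9)],.045); R_=F([(240,4.7),(285,4.8)],.045)
print('near',near,'left',L.tolist(),'right',R_.tolist())
print('centre x rel rail',(far[2,0]+near[0,0])/2-rail[:,0].mean(),'width',far[2,0]-near[0,0],'yaw',np.degrees(np.arctan2(-(far[3]-far[0])[0],(far[3]-far[0])[1])), 'rail yaw',np.degrees(np.arctan2(-(rail[2]-rail[0])[0],(rail[2]-rail[0])[1])))
im=s['image'].astype(int); print([int(im[v,215].max()) for v in range(205,225)]); print('y centre',(L[0,1]+R_[0,1])/2)
print('rail end z32',F([(215,216)],.032)); print(ctrl.get_obs()['force'].round(1), ctrl.get_obs()['clock'])
```

```text
rail [[-0.0046, 0.138], [-0.0048, 0.1572], [-0.0046, 0.172]] [[-0.0043  0.1425]]
far [[-0.0075, 0.0176], [-0.0077, 0.0463], [-0.0076, 0.077], [-0.0071, 0.1099]]
near [[-0.0922  0.0768]] left [[-0.0299, 0.1223], [-0.0697, 0.1226]] right [[-0.0341, 0.007], [-0.0692, 0.0069]]
centre x rel rail -0.045233333333333334 width 0.08460000000000001 yaw -0.24830084865961713 rail yaw -0.0
[237, 238, 240, 240, 241, 242, 242, 243, 243, 243, 240, 206, 200, 199, 200, 200, 200, 200, 199, 198]
y centre 0.06465
rail end z32 [[-0.0014  0.1832]]
[ 0.1 -0.1  0.6] 20.15
```

Run:
```python
from h import *
print(ctrl.close_job())
```

```text
the job is handed in; nothing more can be done
None
```

I handed the job in at about 20 s of robot time. By my last checks the chocolate block lies flush along the rail with its end against the stop. The job reports no verdict, so this rests on my own measurements.

**What I did:** Using the open fingertips only, I turned the block about 34° with two fingers on its near long side. I then pushed it by its left end against the stop, and finally pushed it onto the rail.

**Last checks** (wrist camera, arm clear and touching nothing):

| Check | Measured | Allowed |
|---|---|---|
| Block centre from the rail face, x | −45.2 mm | −47 to −41 mm |
| Angle to the rail | 0.25° | about 2° |
| Block centre from the stop face, y | about 61 mm | 56 to 64 mm |

The y value is indirect, worked from the rail's left end, because the block hides the stop's face. No rail face was visible between block and rail.

**What failed or disagreed on the way:**
- **Finger height:** The reported tool height read about 38 mm lower than the real fingertips, so my first push passed over the block without moving it. I corrected for it.
- **First push to the rail:** It stopped about 5 mm short, most likely because the gripper's body touched the glass case. The total force was about 25 N, below the 40 N limit. I pushed again with the gripper turned, and that seated the block.
- **Fence position:** My first estimate from the top camera was about 3 to 4 mm off, because that camera sees the height of the white faces. I judged the final gaps from the wrist camera instead.
- **Block size:** In the wrist view the block measures about 3 to 4 mm smaller than its stated size each way, probably because its top edges are bevelled. The centre values are not affected.
- **Cups, scoop and jar:** I kept the arm clear of them but did not measure them again at the end.
- **Picture budget:** I viewed 14 pictures, which is four over the budget of 10.

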